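# Slide the spoon rest along the hob rail to the stockpot

## Robot

A 7-joint arm with a two-finger parallel gripper is mounted at the origin on the work surface. World frame = base frame: x ahead of the robot, y to its left, z up, the work surface at z = 0. Lengths are in m, angles in degrees, forces in N, time in s.
With the tool pointing down it reaches from about 0.425 to 0.875 m from the base axis. Payload 4.7 kg.
Tool frame: the origin (TCP) lies at the very end of the fingers, on their centre line; the grasp point (between the pads) lies env.grip_point_offset behind it (env.grip_point_offset is the distance from the TCP to the grasp point, in m); z points along the fingers, y is the direction in which the jaws open and shut (so a half turn about z gives the same grasp; the last joint's range is limited). The gripper opens to 87 mm and grips with 3 to 60 N. Pads are 19 mm wide; open, the fingers measure 117 mm over their backs; the gripper's body (75 mm by 190 mm) begins 51 mm behind the grasp point.
Start: joints at [-74.994, 18.392, -4.016, 83.108, 1.295, 78.541, -3.26], TCP at [0.159, 0.63, 0.223] pointing down, gripper open.
Joint ranges: [-163.93, 163.93], [-17.29, 119.83], [-79.2, 71.16], [3.27, 140.29], [-89.18, 269.18], [5.43, 117.66], [-154.24, 154.24]. Speed limits (degrees/s): [147.25, 147.25, 180, 180, 180, 180, 180].

## Interface

Orientations are given as [roll, pitch, yaw] about the fixed x, y, z axes, in that order (R = Rz(yaw) Ry(pitch) Rx(roll)).
In Python, from cell import env gives the robot as it stands.
- The arm moves only by the tool send_rows, never from a script. Its argument "plan" is a list of rows, each a list of 7 numbers: the finger opening in mm, from 0 to 87, then the shift along the tool's x, y, z in mm, then the turn, a rotation vector about the tool's x, y, z in rad. A call has 1 to 12 rows; each row shifts and turns the commanded pose from where the row before left it, along the tool's axes as they then stand; what a row does not reach is not made up. A row lasts 1/10 s, in which the tool goes at most 50 mm and 8.59 degrees, less where a joint would pass 70% of its speed; a pose out of reach is approached as far as the arm can. A call is refused whole if a number of a shift passes 50 or a number of a turn 0.15, either way. A call with a gripper value outside its range is refused whole. The fingers move at their own pace and stop on an object; "grip_force" is the grip in N (left out, the last holds). Time passes only in rows, so rows that do not move let the fingers close. It gives the time, the measured TCP pose, the force and the opening at its end, in the units of the state.
- env.get_obs(): the state, without advancing time (a new reading comes with each control period).
- env.read_camera(name): name is "side" or "top"; returns the picture (420x560x3 uint8, red, green, blue); there is no depth.
- env.get_calibration(name): a dict with "fx", "fy", "cx", "cy" (pixels), "extrinsics" (4x4, takes a point from camera to world coordinates). Camera axes: x right, y down, z forward; pixel columns grow to the right and rows downward; lengths in m; the calibration is good to about 2 mm. A picture is of the moment at which its call begins. get_calibration takes no time and is no camera call.
- env.sign_off(): hands the job in, once; it reports no verdict.
Trained networks look in the newest picture that a camera, given by its name, has taken for a name from the list of things; names that differ only in an ending like _2 or _b are one class to them, and where a whole thing is asked for, a point or a joint stands for the part that bears it (a point fixed in the world has none). Each returns a list of dicts, best first, with "confidence" (0 to 1); they miss things now and then, are a little off and sometimes report something else, mostly with a low value. They report only what shows in the picture. A call takes as long as a camera call. They do not tell look-alikes from the thing itself.
- env.regions_of(camera, query): "region" (420x560 bool, what is visible of it) and "rect" ([left, top, right, bottom] in pixels, round what is visible of it).
The state is a dict: "time_s": time; "qpos": joint angles; "joint_velocities": joint speeds; "effort": joint torques, N m; "tool_pos": TCP position; "tool_rot": TCP orientation; "force": force on the tool from outside, world axes, zero at the start; "wrist_torque": the same for the moment, N m; "grip_width": finger opening in m.
Only numpy, scipy, OpenCV 4.12 (cv2) and the standard library are available. Lean on these libraries where they do the work, as an engineer would, in place of code of your own. Each camera call takes 0.05 s, during which the arm holds its last target. There are 200 camera calls.

## Task

Push the steel spoon rest sideways along the rail at the front of the hob until its locking pin drops into the notch in front of the deep two-handled pot, and leave it locked there with your hand off it. Only push the rest itself: do not pull up its pin, and do not shift the pots or anything else standing around.

Things in the scene. Friction and masses are not known exactly. Their poses are not given: they have to be found in the camera images.
- hob: Fixed induction hob, glass top 50 mm above the table, 640 mm wide. A steel rail (560 long, 20 wide, top 70 mm above the table) runs along its robot side, with 90 mm high end stops at y = +-287 mm. Origin: on the table below the rail's middle; x away from the robot, y along the rail to the left. Three cooking zones at x = 180 mm, y = +200, 0, -200 mm, a pot on each.
- rest (a joint): Position (m) of the spoon rest along the rail, growing to the left: 0.2, 0, -0.2 in the left, middle, right notch; limits +-0.215. Starts between the middle and left notch. On plain rail 1 to 4 N slides it, more when fast, and it stays where left. Within some 10 mm of a notch its sprung pin draws it in and centres it: resistance dips, then rises; 5 to 10 N pushes it out again.
- pin (a joint): Height (m) of the locking pin in the rest: about 0 when its ball rides on plain rail (it reads -0.0005), about -0.007 when it has dropped fully into a notch, positive when pulled up by its knob. It works by itself, by a spring; it is not to be touched.
- rest_top (a point): Centre of the flat top of the spoon rest, over the rail's centre line, 114 mm above the table. The rest is a steel block 100 mm long along the rail. Push its flat upright end faces, 50 mm either side of this point: they reach from 25 mm beyond the rail line to 115 mm towards the robot, 74 to 114 mm above the table. The robot-side top is a dish 10 mm deep.
- pin_knob (a point): Top centre of the black round knob (22 mm diameter, 16 mm high) of the locking pin, in the middle of the housing; about 139 mm above the table when riding on the rail, 132 mm when locked.
- notch_left (a point): Left V notch in the rail (28 mm wide, 8 mm deep), at rail-top height, in front of the left zone.
- notch_mid (a point): Middle V notch, in front of the middle zone.
- notch_right (a point): Right V notch, in front of the right zone.
- stockpot: The deep two-handled pot: steel, 170 mm diameter, 110 mm high, two loop handles reaching 30 mm out near the rim, empty, loose, standing on one of the three zones. Origin: centre of its underside. Its rim is 160 mm above the table.
- frypan: Dark frying pan, 176 mm across, 45 mm high, one long handle, on another zone; loose. Origin: centre of its underside.
- saucepan: Steel saucepan, 160 mm across, 65 mm high, one long handle, on another zone; loose. Origin: centre of its underside.
- salt: Glass salt bowl, 100 mm across, 45 mm high, on the table right of the hob. Origin: centre of its underside.
- spoon: Wooden spoon 280 mm long lying on the table in front of the hob.
- mill: Dark wooden pepper mill, 58 mm diameter, 168 mm high, right of the hob. Origin: centre of its underside.
- oil: Green oil bottle, 64 mm diameter, 230 mm high, left of the hob. Origin: centre of its underside.
- potlid: Steel pot lid 176 mm across with a black knob, 38 mm high in all, lying on the table left of the hob. Origin: centre of its underside.
Not all that is in view belongs to the job. What is shaped like the stockpot but red is not meant.

How it is judged:
By the outcome, as a careful person would: the job done as asked, in the order asked, and still so for the second after the job is handed in, with the robot touching nothing.
It also fails if it takes over 38 s, if anything falls off the work surface, if the arm or the gripper's body presses on something with over 40 N, if the wrist force passes 120 N, or if a joint passes its speed limit or range.

## Working session

There is one attempt and no reset: what is moved stays moved. The work goes in short steps, Python scripts to look and compute and a tool call to move; the robot and the scene stay as the last step left them, time stands still between calls to the robot, and variables do not carry over. Pictures are saved under pics/ and viewed, about 8 in all and at most 12, crops included, and the job is handed in when it is done.

Besides the shell and the picture viewer there is one more tool, called after "Call:" as name([rows], argument=value, ...), one row to a line, values as JSON. send_rows: Moves the arm, as the interface text tells. Its arguments: {"type":"object","properties":{"plan":{"type":"array"},"grip_force":{"type":"number"}},"required":["plan"]}

```bash
mkdir -p pics; cat > h.py <<'E'
import numpy as np, cv2
from cell import env
def shot(c,n):
    im=env.read_camera(c); cv2.imwrite(f'pics/{n}.png',im[:,:,::-1]); return im
def back(c,u,v,z):
    k=env.get_calibration(c); T=np.array(k['extrinsics'])
    d=T[:3,:3]@np.array([(u-k['cx'])/k['fx'],(v-k['cy'])/k['fy'],1]); o=T[:3,3]
    return o+d*(z-o[2])/d[2]
def proj(c,p):
    k=env.get_calibration(c); T=np.linalg.inv(np.array(k['extrinsics'])); q=T[:3,:3]@np.array(p)+T[:3,3]
    return np.array([k['fx']*q[0]/q[2]+k['cx'],k['fy']*q[1]/q[2]+k['cy']])
E
python3 - <<'E'
from h import *
a=shot('top','t0');b=shot('side','s0')
o=env.get_obs();print({k:o[k] for k in('time_s','tool_pos','tool_rot','force','grip_width')},env.grip_point_offset)
for c in('top','side'):
    for q in ('hob','rest','pin_knob','stockpot','frypan','saucepan'):
        for r in env.regions_of(c,q)[:3]:
            v,u=np.nonzero(r['region']);print(c,q,round(r['confidence'],2),np.round(r['rect']),u.mean().round(1),v.mean().round(1))
E
```

```text
{'time_s': 0.1, 'tool_pos': array([0.15932008, 0.62966169, 0.22157516]), 'tool_rot': array([-1.79902347e+02,  4.13173936e-03,  1.65806033e+02]), 'force': array([-1.02644821, -0.04452852, -0.34930242]), 'grip_width': 0.08700037184949688} 0.0187
top hob 0.83 [191. 109. 380. 246.] 280.5 175.9
top rest 0.57 [226. 202. 260. 246.] 242.7 223.1
top stockpot 0.76 [152. 254. 213. 308.] 182.9 281.5
top stockpot 0.69 [200.  89. 246. 184.] 223.5 154.5
top stockpot 0.66 [261. 119. 309. 188.] 283.4 154.0
top frypan 0.75 [315.  91. 366. 178.] 343.0 151.8
top saucepan 0.73 [200.  92. 247. 182.] 223.5 153.8
top saucepan 0.18 [224. 200. 261. 245.] 242.6 223.1
side hob 0.75 [233. 134. 413. 297.] 317.9 219.6
side rest 0.74 [281. 128. 349. 175.] 303.8 154.8
side rest 0.67 [232. 169. 278. 206.] 254.1 185.3
side stockpot 0.86 [165. 148. 218. 196.] 192.7 171.6
side stockpot 0.6 [295. 162. 360. 216.] 326.2 188.6
side frypan 0.65 [230. 169. 279. 205.] 255.1 185.2
side frypan 0.55 [326. 210. 421. 255.] 358.7 231.6
side saucepan 0.84 [279. 131. 350. 180.] 302.7 155.1
```

View pics/t0.png

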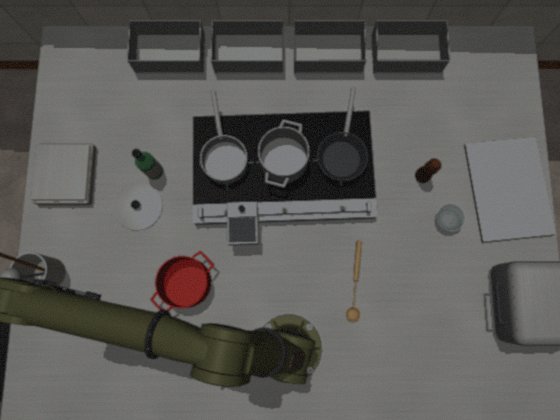

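View pics/s0.png

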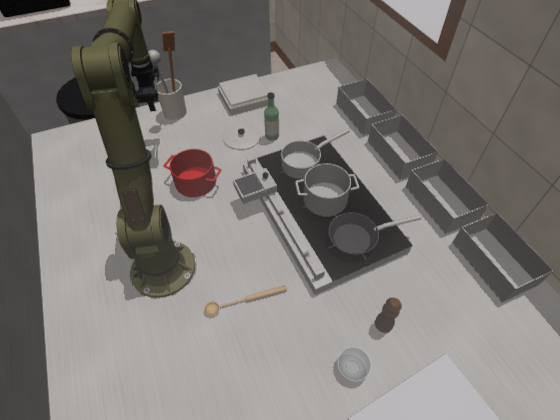

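The top view shows four candidates. The steel pot at (284,154) has two loop handles and stands on the middle zone, so it fits. The saucepan at (224,160) and the frypan at (343,155) have one long handle each. The red pot at (183,281) is the look-alike. The rest is at (242,223), left of the middle notch. Next I'll take one enlarged crop and the measurements.

```bash
python3 - <<'E'
from h import *
im=cv2.imread('pics/t0.png')[90:260,180:390]
im=cv2.convertScaleAbs(im,alpha=1.8,beta=20)
cv2.imwrite('pics/crop0.png',cv2.resize(im,None,fx=3.7,fy=3.5,interpolation=cv2.INTER_CUBIC))
r=env.regions_of('top','hob')
k=env.get_calibration('top');print(np.round(k['extrinsics'],3),k['fx'])
print(env.get_obs()['time_s'])
for n,u,v,z in [('restknob',241.5,209,.139),('pot rim',284,154,.16),('restL',227,225,.114),('restR',259,223,.114),('hobTL',193,116,.05),('hobTR',371,112,.05)]:
    print(n,np.round(back('top',u,v,z),3))
E
```

```text
[[-0.000e+00 -9.800e-01  1.970e-01  1.600e-01]
 [-1.000e+00  0.000e+00 -1.000e-03  1.100e-02]
 [ 1.000e-03 -1.970e-01 -9.800e-01  1.704e+00]
 [ 0.000e+00  0.000e+00  0.000e+00  1.000e+00]] 484.7781370586904
0.75
restknob [0.45  0.153 0.139]
pot rim [0.632 0.014 0.16 ]
restL [0.401 0.202 0.114]
restR [0.408 0.096 0.114]
hobTL [0.808 0.342 0.05 ]
hobTR [ 0.824 -0.301  0.05 ]
```

View pics/crop0.png

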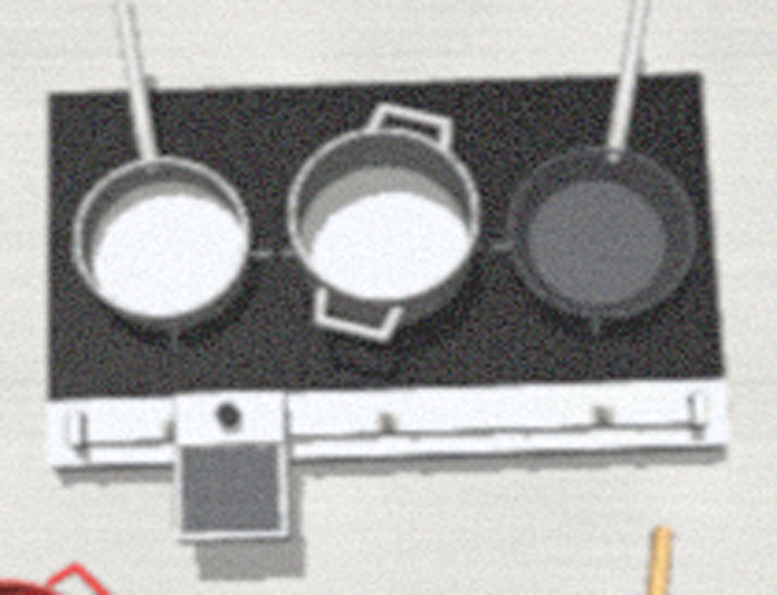

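The crop confirms it: the two-handled steel pot stands on the middle zone, so the target is the middle notch at crop (389,422). The rest's knob is at crop (229,415), so the push goes right, onto the rest's left face.

```bash
python3 - <<'E'
from h import *
f=lambda cx,cy,z:back('top',180+cx/3.7,90+cy/3.5,z)
m=f(389,422,.07);r=f(603,412,.07);l=f(170,428,.07);k=f(229,415,.139)
c=[f(50,95,.05),f(700,73,.05)];d=c[0]-c[1]
print(m,r,l,k,np.degrees(np.arctan2(-d[0],d[1])),np.degrees(np.arctan2(-(m-r)[0],(m-r)[1])))
y=np.radians(1.7);e=np.array([-np.sin(y),np.cos(y),0]);s=(k-m)@e
print('s',s,'start',m+e*(s+.05+.015+.03),'final',m+e*.065, 'tool',env.get_obs()['tool_pos'])
print('handle',f(375,338,.155))
E
```

```text
[0.45774027 0.00975786 0.07      ] [ 0.46768141 -0.18864126  0.07      ] [0.45179586 0.21238062 0.07      ] [0.45184735 0.15180593 0.139     ] 2.170405384385467 2.8685078447514414
s 0.1421603704289582 start [0.45070461 0.24681385 0.07      ] final [0.45581196 0.07472925 0.07      ] tool [0.15947085 0.63019223 0.22268187]
handle [0.52225452 0.02220873 0.155     ]
```

Call:
send_rows([
  [0,-36,-28,0,0,0,0],
  [0,-36,-28,0,0,0,0],
  [0,-36,-28,0,0,0,0],
  [0,-36,-28,0,0,0,0],
  [0,-36,-28,0,0,0,0],
  [0,-36,-28,0,0,0,0],
  [0,-36,-28,0,0,0,0],
  [0,-36,-28,0,0,0,0],
  [0,-36,-28,0,0,0,0],
  [0,-36,-28,0,0,0,0],
  [0,0,0,0,0,0,-0.142],
  [0,0,0,0,0,0,-0.142],
])

```text
time_s: 1.95
tool_pos: [0.441, 0.2687, 0.2229]
tool_rot: [180.0, 0.0, -177.8]
force: [-0.4, 0.8, -1.3]
grip_width: 0.0029
```

```bash
python3 - <<'E'
from h import *
o=env.get_obs();print({k:o[k] for k in('time_s','tool_pos','tool_rot','force','grip_width')})
E
```

```text
{'time_s': 1.95, 'tool_pos': array([0.44098514, 0.26866155, 0.22289678]), 'tool_rot': array([ 1.79967372e+02,  2.86932940e-02, -1.77834905e+02]), 'force': array([-0.41239417,  0.83990831, -1.30382216]), 'grip_width': 0.002863517169982162}
```

Call:
send_rows([
  [0,0,0,32,0,0,0],
  [0,0,0,32,0,0,0],
  [0,0,0,32,0,0,0],
  [0,0,0,32,0,0,0],
  [0,0,0,0,0,0,0],
])

```text
time_s: 2.45
tool_pos: [0.4368, 0.2684, 0.0906]
tool_rot: [-179.7, -0.4, -177.9]
force: [-0.1, 0.6, 0.7]
grip_width: 0.0006
```

```bash
python3 - <<'E'
from h import *
o=env.get_obs();print({k:o[k] for k in('tool_pos','force')})
a=shot('top','t1');b=shot('side','s1')
im=np.hstack([cv2.resize(a[100:260,180:340],(400,400)),cv2.resize(b[100:260,200:360],(400,400))])[:,:,::-1]
cv2.imwrite('pics/c1.png',cv2.convertScaleAbs(im,alpha=1.6,beta=15))
E
```

```text
{'tool_pos': array([0.43676411, 0.26839556, 0.09061844]), 'force': array([-0.10008052,  0.61121428,  0.69833851])}
```

View pics/c1.png

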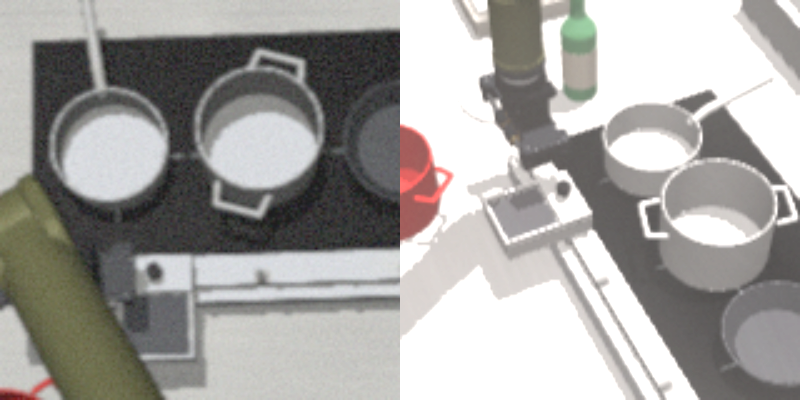

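The closed gripper stands left of the rest, clear of the saucepan and the knob. Now the push.

Call:
send_rows([
  [0,0,-10,-5,0,0,0],
  [0,0,-12,0,0,0,0],
  [0,0,-12,0,0,0,0],
  [0,0,-10,0,0,0,0],
  [0,0,-8,0,0,0,0],
  [0,0,-8,0,0,0,0],
  [0,0,-8,0,0,0,0],
  [0,0,0,0,0,0,0],
])

```text
time_s: 3.35
tool_pos: [0.4424, 0.2012, 0.0996]
tool_rot: [-180.0, 0.0, -178.0]
force: [-0.3, -0.3, -0.1]
grip_width: 0.0003
```

```bash
python3 - <<'E'
from h import *
a=shot('top','t2');b=shot('side','s2')
im=np.hstack([cv2.resize(a[100:260,180:340],(400,400)),cv2.resize(b[100:260,200:360],(400,400))])[:,:,::-1]
cv2.imwrite('pics/c2.png',cv2.convertScaleAbs(im,alpha=1.6,beta=15))
E
```

```text
(no output)
```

View pics/c2.png

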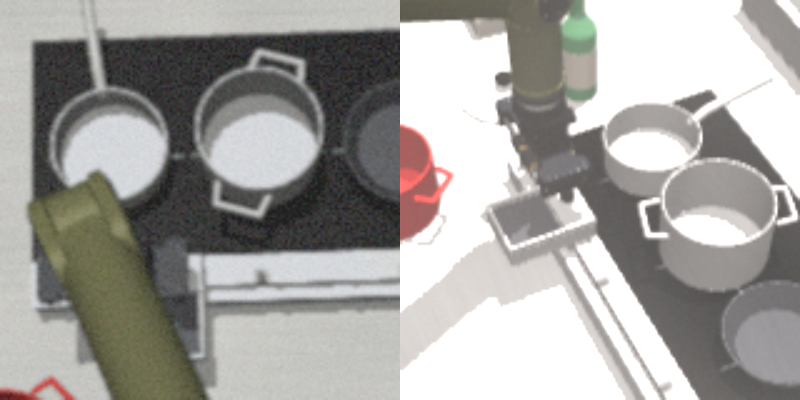

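The rest has moved about 15 mm with the finger, and finger to rest centre is about 64 mm as expected. I'll carry on to about 20 mm short of the notch.

Call:
send_rows([
  [0,0,-10,2,0,0,0],
  [0,0,-10,2,0,0,0],
  [0,0,-10,0,0,0,0],
  [0,0,-10,0,0,0,0],
  [0,0,-10,0,0,0,0],
  [0,0,-10,0,0,0,0],
  [0,0,-10,0,0,0,0],
  [0,0,-10,0,0,0,0],
  [0,0,-10,0,0,0,0],
  [0,0,-8,0,0,0,0],
  [0,0,-5,0,0,0,0],
  [0,0,0,0,0,0,0],
])

```text
time_s: 4.65
tool_pos: [0.446, 0.0982, 0.0954]
tool_rot: [-179.9, -0.0, -178.0]
force: [0.8, 0.1, 0.5]
grip_width: 0.0002
```

Call:
send_rows([
  [0,0,-3,0,0,0,0],
  [0,0,-3,0,0,0,0],
  [0,0,-3,0,0,0,0],
  [0,0,-3,0,0,0,0],
  [0,0,-3,0,0,0,0],
  [0,0,-2,0,0,0,0],
  [0,0,0,0,0,0,0],
])

```text
time_s: 5.35
tool_pos: [0.4465, 0.0815, 0.0954]
tool_rot: [-180.0, -0.0, -178.0]
force: [-0.8, 0.3, -0.4]
grip_width: 0.0003
```

```bash
python3 - <<'E'
from h import *
a=shot('top','t3');b=shot('side','s3')
im=np.hstack([cv2.resize(a[160:260,220:320],(400,400)),cv2.resize(b[130:230,220:320],(400,400))])[:,:,::-1]
cv2.imwrite('pics/c3.png',cv2.convertScaleAbs(im,alpha=1.6,beta=15))
y=np.radians(2.3);e=np.array([-np.sin(y),np.cos(y),0]);x=np.array([np.cos(y),np.sin(y),0]);m=np.array([.458,.0098,0])
for s in(0,.01): print(s,[proj('side',m+e*(s+t)-x*.115+[0,0,.114]).round(1) for t in(-.05,.05)],[proj('top',m+e*(s+t)-x*.115+[0,0,.114]).round(1) for t in(-.05,.05)])
E
```

```text
0 [array([257.7, 227.1]), array([246.5, 206.7])] [array([301.7, 241.8]), array([271.4, 243.1])]
0.01 [array([256.5, 225. ]), array([245.4, 204.8])] [array([298.7, 242. ]), array([268.3, 243.2])]
```

View pics/c3.png

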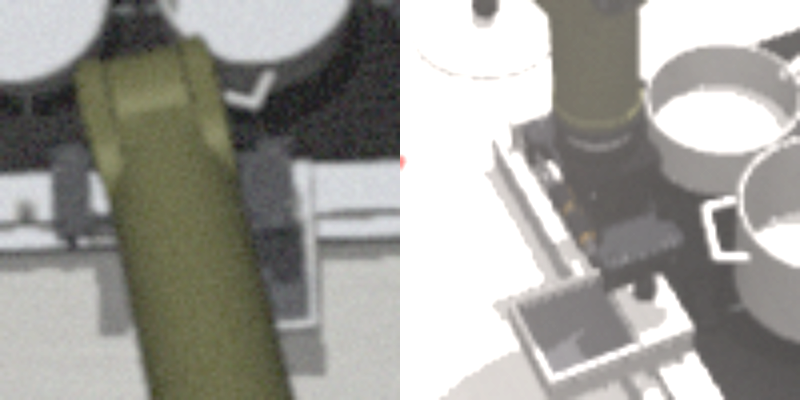

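The rest's right front corner is at about u=298.5 in the top view and (257,225.5) in the side view. That puts it some 8 mm from the notch. I'll go in gently.

Call:
send_rows([
  [0,0,-1,0,0,0,0],
  [0,0,-1,0,0,0,0],
  [0,0,-1,0,0,0,0],
  [0,0,-1,0,0,0,0],
  [0,0,0,0,0,0,0],
  [0,0,0,0,0,0,0],
])

```text
time_s: 6.05
tool_pos: [0.4468, 0.0785, 0.0956]
tool_rot: [180.0, 0.0, -177.9]
force: [-0.2, -0.6, 1.0]
grip_width: 0.0004
```

```bash
python3 - <<'E'
from h import *
print(env.get_obs()['force'])
a=shot('top','t4');b=shot('side','s4')
def e2(p,q,box):
    return cv2.absdiff(p[box[1]:box[3],box[0]:box[2]],q[box[1]:box[3],box[0]:box[2]])
a3=cv2.imread('pics/t3.png')[:,:,::-1];b3=cv2.imread('pics/s3.png')[:,:,::-1]
g=lambda i:cv2.cvtColor(np.ascontiguousarray(i),cv2.COLOR_RGB2GRAY).astype(np.float32)
print('top shift',cv2.phaseCorrelate(g(a3)[222:252,286:316],g(a)[222:252,286:316]))
print('side shift',cv2.phaseCorrelate(g(b3)[198:230,244:276],g(b)[198:230,244:276]))
print('rows',g(a)[234:238,290:306].mean(0).round())
E
```

```text
[-0.23745203 -0.59750951  0.96553503]
top shift ((1.1989314928639931, -0.1500632991277584), 1.0530261347028944)
side shift ((0.08566405999136428, 0.6124381725707941), 1.001713308505714)
rows [ 54.  53.  55.  54.  52.  54.  54.  54.  66.  93.  99.  80.  92. 110.
 113. 114.]
```

Call:
send_rows([
  [0,0,-1,0,0,0,0],
  [0,0,-1,0,0,0,0],
  [0,0,0,0,0,0,0],
  [0,0,0,0,0,0,0],
])

```text
time_s: 6.55
tool_pos: [0.4468, 0.0765, 0.0956]
tool_rot: [180.0, 0.0, -177.9]
force: [0.1, -0.6, -0.3]
grip_width: 0.0003
```

```bash
cat >> h.py <<'E'
def shift(n0,n):
    a,b=shot('top','t'+n),shot('side','s'+n)
    g=lambda i:cv2.cvtColor(np.ascontiguousarray(i),cv2.COLOR_RGB2GRAY).astype(np.float32)
    a0,b0=[g(cv2.imread(f'pics/{c}{n0}.png')[:,:,::-1]) for c in 'ts']
    print('force',env.get_obs()['force'].round(2),'top',cv2.phaseCorrelate(a0[222:252,286:316],g(a)[222:252,286:316])[0],'side',cv2.phaseCorrelate(b0[198:230,244:276],g(b)[198:230,244:276])[0])
E
python3 -c "
from h import *
shift('3','5')"
```

```text
force [-0.42  0.16  0.79] top (1.3228691282279712, -0.09581469612536075) side (0.1416834082998868, 0.711687769279088)
```

The tool moved 2 mm but the rest only about 0.4 mm, with no force, so the rest has pulled itself ahead of the finger into the notch. I'll back off and check.

Call:
send_rows([
  [0,0,10,0,0,0,0],
  [0,0,20,0,0,0,0],
  [0,0,30,0,0,0,0],
  [0,0,40,0,0,0,0],
  [0,0,45,-10,0,0,0],
  [0,0,45,-25,0,0,0],
  [0,0,0,-40,0,0,0],
  [0,0,0,-40,0,0,0],
  [0,0,0,0,0,0,0],
])

```text
time_s: 7.55
tool_pos: [0.4424, 0.2684, 0.2157]
tool_rot: [179.6, 0.5, -177.8]
force: [0.5, 0.4, -0.3]
grip_width: 0.0003
```

```bash
python3 - <<'E'
from h import *
shift('5','6')
a=cv2.imread('pics/t6.png');b=cv2.imread('pics/s6.png')
im=np.hstack([cv2.resize(a[170:250,240:320],(400,400),interpolation=2),cv2.resize(b[140:230,230:320],(400,400),interpolation=2)])
cv2.imwrite('pics/c6.png',cv2.convertScaleAbs(im,alpha=1.6,beta=15))
y=np.radians(2.3);e=np.array([-np.sin(y),np.cos(y),0]);m=np.array([.458,.0098,0])
for s in(0,.005):
  for z in(.132,.139):print(s,z,proj('top',m+e*s+[0,0,z]).round(1),proj('side',m+e*s+[0,0,z]).round(1))
for c in 'top','side':
    for q in('rest','pin_knob'):
        for r in env.regions_of(c,q)[:2]:
            v,u=np.nonzero(r['region']);print(c,q,round(r['confidence'],2),np.round(r['rect']),u.mean().round(1),v.mean().round(1))
# knob centroid (dark blob)
for c,im,bx,b0 in(('top',a,(278,198,292,220),None),('side',b,(275,180,300,210),None)):
    g=cv2.cvtColor(im,6)[bx[1]:bx[3],bx[0]:bx[2]];print(c);print(g)
E
```

```text
force [ 0.44 -0.93 -0.38] top (0.21480690010853287, 0.20023361569609222) side (-0.23455600358104434, 0.16113465860565768)
0 0.132 [285.1 207.1] [281.4 202.3]
0 0.139 [285.1 206.7] [281.4 201.1]
0.005 0.132 [283.6 207.2] [280.8 201.3]
0.005 0.139 [283.6 206.8] [280.8 200.1]
top rest 0.7 [269. 200. 303. 244.] 285.3 221.3
side rest 0.95 [246. 193. 295. 232.] 270.4 211.5
top
[[ 25  27  29  18  19  25  18   6  21  15  23  20  22  33]
 [ 27  31  26  29  24  27  30  29  33  29  33  39  42  46]
 [ 68  66  65  66  64  68  66  69  69  68  73  74  79  87]
 [113 117 111 112 115 114 110 114 115 117 114 117 115 117]
 [124 126 128 128 128 124 123 123 125 129 129 126 127 125]
 [128 130 128 127 124 113 107 112 119 124 126 126 130 130]
 [126 127 129 125 104  83  69  70  86 111 121 130 128 127]
 [128 130 126 109  75  52  40  37  52  82 112 124 131 126]
 [129 126 125 103  59  34  37  31  38  68 104 127 126 128]
 [127 127 124 101  53  29  31  29  39  64 100 121 128 128]
 [124 129 126 102  60  32  39  29  28  63  98 124 130 126]
 [130 126 123 108  70  44  29  19  50  72 110 123 126 128]
 [127 130 127 118 
[... 3028 characters left out ...]
55  96 172 172 167 138  51  51  49  48
   50  50  49  48  48  46  46]
 [174 173 166 112  52  53  53  54  54 100 172 172 173 164  74  51  48  48
   49  50  50  48  50  48  47]
 [172 174 167 115  76  56  51  54  89 148 173 173 172 169 141  51  49  48
   49  50  50  50  49  47  46]
 [152 173 170 148 108  99  99 109 149 173 173 173 172 172 166  82  48  48
   48  49  51  49  49  46  47]
 [123 174 173 171 153 152 154 158 172 172 172 172 172 172 168 140  68  48
   49  49  50  49  49  48  46]
 [110 152 174 173 173 171 173 174 173 172 172 172 173 172 172 168 137  48
   47  48  51  50  50  49  46]
 [ 95 114 165 173 172 172 172 173 174 172 172 172 173 173 172 172 163  78
   47  48  51  49  49  49  47]]
```

View pics/c6.png

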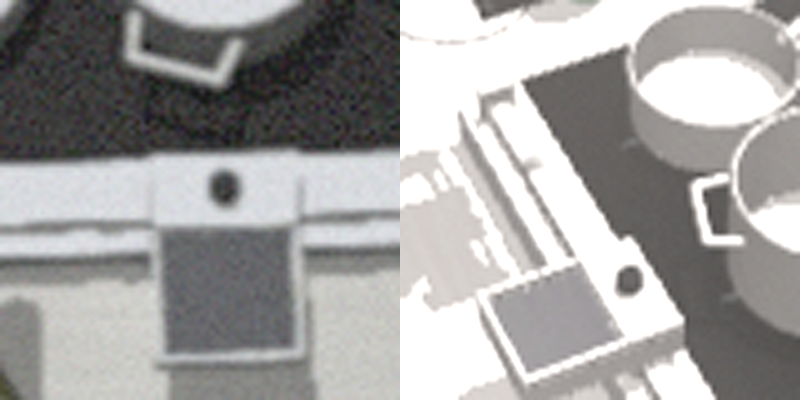

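```bash
python3 - <<'E'
from h import *
from scipy.optimize import least_squares
def cen(n,bx,thr):
    g=cv2.cvtColor(cv2.imread(n),6)[bx[1]:bx[3],bx[0]:bx[2]].astype(float)
    w=np.clip(thr-g,0,None); n,l,st,c=cv2.connectedComponentsWithStats((w>0).astype('uint8'))
    k=l==1+np.argmax(st[1:,4]);v,u=np.nonzero(k);w=w[k];print(k.sum(),st[1:].tolist())
    return np.array([(u*w).sum()/w.sum()+bx[0],(v*w).sum()/w.sum()+bx[1]])
for tag,tb,sb in(('0',(236,203,248,214),(259,170,272,181)),('6',(280,202,290,213),(277,198,285,207))):
    a=cen(f'pics/t{tag}.png',tb,90);b=cen(f'pics/s{tag}.png',sb,110)
    r=least_squares(lambda p:np.r_[proj('top',p)-a,proj('side',p)-b],[.45,.1,.13]);print(tag,a,b,r.x.round(4),r.fun.round(2))
g=cv2.cvtColor(cv2.imread('pics/s0.png'),6)[165:186,255:276];print(g)
E
```

```text
43 [[2, 2, 7, 8, 43]]
32 [[9, 0, 4, 6, 15], [4, 2, 5, 8, 32]]
0 [241.34546616 208.44763729] [264.86919505 175.25232198] [0.4532 0.1542 0.1332] [-0.01  0.05  0.05 -0.02]
40 [[2, 2, 6, 8, 40]]
36 [[2, 2, 6, 7, 36]]
6 [284.44206296 207.23509712] [281.08791946 202.74295302] [0.4582 0.0121 0.1271] [-0.02  0.11  0.11 -0.03]
[[167 167 168 168 166 158  80  54  55  54  54  54  53  53  53  54  54  54
   54  52  53]
 [166 166 168 168 167 163 135  58  54  54  54  55  54  54  53  54  53  53
   52  53  51]
 [166 166 168 168 167 167 163 134  55  54  57  59  54  53  54  55  54  54
   54  53  51]
 [166 166 166 168 168 168 168 164 117 141 137 130  54  54  54  53  52  55
   53  54  53]
 [168 167 166 167 168 168 169 164 158 171 167 159  82  53  53  53  53  54
   54  53  53]
 [168 167 166 168 168 168 169 167 168 168 166 162 134  67  54  54  53  53
   53  53  53]
 [171 168 167 168 167 167 167 167 165 153 146 155 162 132  54  53  53  52
   53  53  53]
 [164 167 167 166 166 167 168 163 139 108  93 115 141 159  72  52  54  53
   53  53  53]
 [132 168 167 167 165 167 165 147  85  59  59  60  90 142 136  52  5
[... 389 characters left out ...]
2 135 168 167 160 114 100  91  72  80 119 167 166 166 162 134
   66  53  52]
 [ 86  86  88 101 148 167 161 117 116 115 104 114 151 166 166 166 166 161
  131  52  52]
 [ 86  86  92 113 120 166 164 144 117 117 124 151 165 166 166 166 165 165
  158  71  52]
 [ 87  87  91 108 106 147 169 164 147 146 151 167 166 166 166 165 166 165
  163 135  53]
 [ 87  88  87  87  94 117 166 166 166 165 165 168 167 165 166 166 166 165
  166 160  78]
 [ 86  87  86  88  90 102 136 166 165 166 165 166 167 166 165 166 166 165
  165 161 133]
 [ 87  86  86  86  88  88 101 148 166 167 165 165 166 166 165 165 166 166
  165 166 163]
 [ 88  87  87  87  87  87  95 116 164 166 166 165 165 167 165 165 165 166
  165 158 141]]
```

The knob sits about 6 mm lower than at the start, and the grey stem seen under it before is hidden, so the pin has dropped. One last check that nothing else moved, then I hand in.

```bash
python3 - <<'E'
from h import *
a=shot('top','t7').astype(int);b=shot('side','s7').astype(int)
a0=cv2.imread('pics/t0.png')[:,:,::-1].astype(int);b0=cv2.imread('pics/s0.png')[:,:,::-1].astype(int)
for n,p,q,x in(('pot',a0,a,(258,115,312,190)),('frypan',a0,a,(315,85,370,185)),('spoon/mill',a0,a,(340,150,470,330)),('pot side',b0,b,(292,160,362,216)),('saucepan side',b0,b,(283,128,352,165))):
    print(n,(abs(p-q)[x[1]:x[3],x[0]:x[2]].max(2)>45).sum())
o=env.get_obs();print(o['time_s'],o['force'],o['tool_pos']); env.sign_off()
E
```

```text
pot 0
frypan 0
spoon/mill 0
pot side 7
saucepan side 0
7.95 [-0.53770079  0.27658831  0.34501057] [0.43940218 0.26473384 0.20864766]
the job is handed in; nothing more can be done
```

The spoon rest is in the middle notch, in front of the deep two-handled steel pot. The hand is off it and the job was handed in at about 8 s.

I pushed only the rest's left end face with the closed fingers, moving it about 142 mm to the right. Over the last few millimetres it drew itself ahead of the finger, then I backed off and raised the arm.

What the last checks showed:
- **Pin:** the knob measured about 6 mm lower than at the start (about 6.5 mm expected). The stem that showed under it before is now hidden, so I take the pin as dropped.
- **Position:** the knob measured about 2 mm left of my hand-read notch point. That is within the camera error, but the two do not match exactly.
- **After release:** the rest barely shifted when I let go. The tool was about 15 cm clear of it, with force readings at noise level.
- **Other things:** before-and-after pictures showed no change in the areas of the frypan, saucepan, spoon and mill. The stockpot showed none from above and 7 stray pixels from the side, most likely where the rest now stands beside it. I did not compare the salt bowl, oil bottle, pot lid and red pot.

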